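Click the speaker dial to its TV notch

TASK

Switch the round speaker to its TV setting: with a fingertip on the big knurled dial on its top, turn the dial clockwise (seen from above) until it clicks into the next notch, its pointer line at the single long mark, never going on past it towards the double mark; then take the hand away. Turn the dial by touch alone: do not lift, tip or shove the speaker, and leave the pen cup, coaster, tray and remote where they are.

Things in the scene. Friction and masses are not known exactly. Their poses are not given: they have to be found in the camera images.
- speaker: loose round grey speaker, about 1.7 kg, 132 mm across, housing 75 mm high, upright; origin at the centre of its underside. On it a captive flat-topped aluminium dial, 96 mm across, 12 mm high, knurled rim. Dark marks on the white shoulder round the dial, clockwise from above: a small square dot (where the dial stands now), a single long mark (TV, on the speaker's own -x side), a double mark
- dial_top (a point): centre of the dial's flat top face, on its vertical turning axis, 87 mm above the console; does not turn with the dial. The dial top grips a fingertip pressed on it with 5 to 15 N well enough to be dragged round
- pointer (a point): point on the dial's top face, 45 mm from the axis, at the outer end of the black pointer line (26 x 5 mm, flush); turns with the dial. At the single long mark it lies on the speaker's own -x side of the axis
- dial (a joint): dial angle in rad, growing clockwise from above; spring-like notches every 1.047 rad (60 degrees): 0 at the small dot (start), 1.047 at the single long mark, 2.094 at the double mark. Between notches it resists with at most about 0.08 N m, up to half-way (0.52, 1.57); past half-way it pulls itself into the next notch and stays there when let go. End stops at -0.17 and 2.26
- pen_cup: loose pale pink silicone pen cup, empty, 78 mm across, 100 mm high; origin at the centre of its underside; bystander
- coaster: loose copper-tone steel coaster, disc 94 mm across, 6 mm thick; origin at the centre of its underside; bystander
- tray: loose white ceramic tray 150 x 260 mm (its x, y), 22 mm high; origin at the centre of its underside; bystander
- remote: glossy black remote 42 x 165 x 18 mm lying in the tray; origin at the centre of its underside; bystander
There are look-alikes about, which are no part of the job. There is more than one size of the speaker; the one meant has the size given above.

How it is judged:
On the way, in this order (a step that is already met when the one before it is completed fails the run):
1. a finger presses on the speaker's dial before it has left its first notch (contact force between the fingers and speaker above 0.5 N and value of joint dial below 0.5 rad), for 0.05 s.
2. the dial is in the notch at the single long mark (value of joint dial between 0.92 and 1.17 rad), for 0.2 s.
At the end, for the whole second after the job is handed in: the dial rests in the notch at the single long mark (joint 0.92 to 1.17 rad), the speaker stands upright within 20 mm of where it was, and the cup, coaster, tray and remote are within 20 mm of where they were (all of step 2 and velocity of joint dial between -0.05 and 0.05 rad/s and distance of each of speaker, pen_cup, coaster, tray, remote from where it was at the start of the episode below 0.02 m and angle between speaker's own z axis and vertical below 0.05 rad and linear speed of speaker below 0.01 m/s); the robot touches nothing.
It fails at once if the dial goes on past the single mark's notch towards the double mark (beyond 1.45 rad) (value of joint dial above 1.45 rad).
It fails at once if the speaker is lifted, tipped or shoved (moved over 20 mm, or tilted over 0.15 rad) (distance of speaker from where it was at the start of the episode above 0.02 m or angle between speaker's own z axis and vertical above 0.15 rad).
It fails at once if the cup, coaster, tray or remote is moved more than 20 mm or the cup tipped (distance of any of pen_cup, coaster, tray, remote from where it was at the start of the episode above 0.02 m or angle between pen_cup's own z axis and vertical above 0.3 rad).
It also fails if it takes over 32 s, if anything falls off the work surface, if the arm or the gripper's body presses on something with over 40 N, if the wrist force passes 120 N, or if a joint passes its speed limit or range.

ROBOT

A 6-joint arm with a two-finger parallel gripper is mounted at the origin on the work surface. World frame = base frame: x ahead of the robot, y to its left, z up, the work surface at z = 0. Lengths are in m, angles in rad, forces in N, time in s.
With the tool pointing down it reaches from about 0.275 to 1 m from the base axis. Payload 8.4 kg.
Tool frame: the origin (TCP) lies on the centre line of the jaws, within the pads' length; the fingertips stand 17 mm ahead of it and the grasp point (between the pads) lies 2 mm behind it; z points along the fingers, y is the line along which they close (so a half turn about z gives the same grasp; the last joint's range is limited). The gripper opens to 85 mm and grips with 20 to 120 N. Pads are 22 mm wide; open, the fingers measure 114 mm over their backs; the gripper's body (76 mm by 85 mm) begins 54 mm behind the grasp point. The pads swing forward as they close: fully open they stand 13 mm farther back than shut.
Start: joints at [-1.276, 0.353, 1.633, -0, 1.155, -0.002], TCP at [0.183, -0.598, 0.248] pointing down, gripper open.
Joint ranges: [-2.63, 2.63], [-0.92, 2.1], [0.06, 2.66], [-1.3, 4.44], [0, 2.69], [-3.02, 3.02]. Speed limits (rad/s): [2.22, 2.22, 2.79, 3.14, 3.14, 3.14].

INTERFACE

Orientations are given as a 3x3 rotation matrix whose columns are the frame's x, y, z axes.
In Python, from cell import ctrl, eyes, close_job, spotter gives the robot as it stands.
- The arm moves only by the shell command python3 -m creep 'ROWS' [OPENING]. ROWS is text: rows parted by semicolons, each of 6 numbers parted by spaces: the shift along the world's x, y, z normalised to -1 to 1, where 1 is 15 cm, then the turn, a rotation vector about the world's x, y, z normalised to -1 to 1, where 1 is 360 degrees. In form: dx dy dz ax ay az; .... A call has 1 to 5 rows; each row shifts and turns the commanded pose from where the row before left it; what a row does not reach is not made up. A row lasts 1/8 s, in which the tool goes at most 62.5 mm and 10.7 degrees, less where a joint would pass 70% of its speed; a pose out of reach is approached as far as the arm can. A call with a number of a shift or a turn outside -1 to 1 is refused whole. A call with a gripper value outside its range is refused whole. OPENING is the closure, from 0 (fully open) to 1 (shut), set as the call begins (- or left out, the last holds). The fingers move at their own pace and stop on an object; the grip force is fixed at half the most. Time passes only in rows, so rows that do not move let the fingers close. It gives the time, the measured TCP pose, the force, the opening and the grip force at its end, in the units of the state.
- ctrl.get_obs(): the state, without advancing time (a new reading comes with each control period).
- eyes.grab_frame(name): name is "scene" or "top"; returns a dict with "img" (400x640x3 uint8, blue, green, red), "range_z" (400x640 float32, m along the optical axis (not along the pixel's ray), 0 where there is no reading), "intrinsics" (3x3 intrinsics, pixels), "R" (3x3) and "t" (3): a world point X has camera coordinates R X + t. Camera axes: x right, y down, z forward; pixel columns grow to the right and rows downward; lengths in m; the calibration is good to about 2 mm. A picture is of the moment at which its call begins.
- close_job(): hands the job in; it is judged then, once.
Trained networks look in the newest picture that a camera, given by its name, has taken for a name from the list of things; names that differ only in an ending like _2 or _b are one class to them, and where a whole thing is asked for, a point or a joint stands for the part that bears it (a point fixed in the world has none). Each returns a list of dicts, best first, with "score" (0 to 1); they miss things now and then, are a little off and sometimes report something else, mostly with a low value. They report only what shows in the picture. A call takes as long as a camera call. They do not tell look-alikes from the thing itself.
- spotter.masks_of(camera, label): "mask" (400x640 bool, what is visible of it) and "centre" ([column, row] in pixels, amid what is visible of it).
The state is a dict: "time_s": time; "q": joint angles; "qvel": joint speeds; "tau": joint torques, N m; "tool_pos": TCP position; "eef_rot": TCP orientation; "contact_force": force on the tool from outside, world axes, zero at the start; "torque": the same for the moment, N m; "grip_width": finger opening in m; "grasp_force": force on a finger pad.
Only numpy, scipy, OpenCV 4.12 (cv2) and the standard library are available. Lean on these libraries where they do the work, as an engineer would, in place of code of your own. Each camera call takes 0.05 s, during which the arm holds its last target. There are 200 camera calls.

## Working session

There is one attempt and no reset: what is moved stays moved. The work goes in short steps, Python scripts to look and compute and a shell command to move; the robot and the scene stay as the last step left them, time stands still between calls to the robot, and variables do not carry over. Pictures are saved under pics/ and viewed, at most 10 in all, crops included, and the job is handed in when it is done.

```bash
mkdir -p pics
cat > h.py <<'E'
import numpy as np, cv2
from cell import ctrl, eyes, close_job, spotter
def pts(f,m):
    v,u=np.nonzero(m&(f["range_z"]>0)); z=f["range_z"][v,u]
    c=np.linalg.inv(f["intrinsics"])@np.stack([u*z,v*z,z]); return ((c.T-f["t"])@f["R"]),u,v
E
python3 - <<'E'
from h import *
F={}
for c in("scene","top"):
    f=eyes.grab_frame(c);cv2.imwrite(f"pics/{c}0.png",f["img"]);F[c]=f
    for l in("speaker","pen_cup","coaster","tray","remote"):
        for d in spotter.masks_of(c,l):
            p,u,v=pts(f,d["mask"]); 
            if len(p)<5: continue
            print(c,l,round(d["score"],2),np.round(d["centre"]),"med",np.round(np.median(p,0),3),"lo",np.round(np.percentile(p,2,0),3),"hi",np.round(np.percentile(p,98,0),3))
o=ctrl.get_obs();print(o["time_s"],o["tool_pos"],o["eef_rot"],o["grip_width"])
E
```

```text
scene speaker 0.87 [303. 231.] med [ 0.604 -0.029  0.051] lo [ 0.551 -0.065  0.008] hi [0.632 0.017 0.06 ]
scene speaker 0.67 [371. 173.] med [0.573 0.149 0.075] lo [0.496 0.106 0.011] hi [0.614 0.225 0.088]
scene pen_cup 0.56 [208. 266.] med [ 0.586 -0.2    0.068] lo [ 0.559 -0.233  0.005] hi [ 0.631 -0.165  0.1  ]
scene coaster 0.6 [265. 172.] med [0.394 0.002 0.005] lo [ 0.347 -0.039 -0.001] hi [0.435 0.046 0.007]
scene coaster 0.5 [386. 291.] med [0.772 0.025 0.023] lo [ 0.745 -0.048  0.012] hi [0.797 0.108 0.026]
scene tray 0.69 [269. 175.] med [0.394 0.004 0.005] lo [ 0.348 -0.037  0.   ] hi [0.435 0.046 0.007]
scene tray 0.56 [403. 301.] med [0.799 0.04  0.006] lo [ 0.707 -0.08   0.003] hi [0.855 0.175 0.022]
scene tray 0.24 [374. 172.] med [0.574 0.149 0.075] lo [0.501 0.106 0.011] hi [0.614 0.225 0.088]
scene remote 0.96 [386. 293.] med [0.772 0.023 0.023] lo [ 0.745 -0.048  0.014] hi [0.796 0.105 0.026]
scene remote 0.56 [265. 175.] med [0.393 0.003 0.005] lo [ 0.345 -0.039 -0.   ] hi [0.434 0.046 0.007]
top speaker 0.72 [319. 196.] med [ 0.588 -0.021  0.057] lo [ 0.547 -0.062  0.   ] hi [0.631 0.019 0.061]
top speaker 0.58 [212. 219.] med [0.549 0.165 0.085] lo [0.491 0.107 0.033] hi [0.609 0.231 0.089]
top pen_cup 0.87 [419. 195.] med [ 0.598 -0.213  0.051] lo [ 0.561 -0.234  0.002] hi [ 0.63  -0.163  0.101]
top coaster 0.78 [301. 296.] med [0.391 0.005 0.005] lo [ 0.349 -0.039  0.   ] hi [0.433 0.046 0.008]
top tray 0.84 [275.  97.] med [0.794 0.057 0.006] lo [ 0.705 -0.076  0.003] hi [0.853 0.175 0.023]
0.6 [ 0.18279305 -0.59768172  0.24828556] [[ 9.56275703e-01  2.92466717e-01  1.11769617e-05]
 [ 2.92466717e-01 -9.56275703e-01 -9.49321863e-06]
 [ 7.91180643e-06  1.23470236e-05 -1.00000000e+00]] 0.08549762986901886
```

View pics/top0.png

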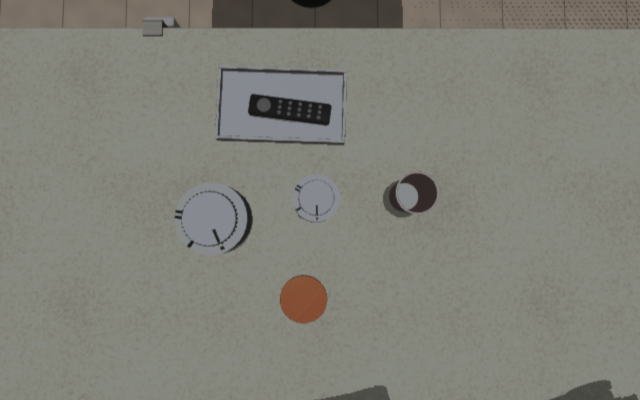

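View pics/scene0.png

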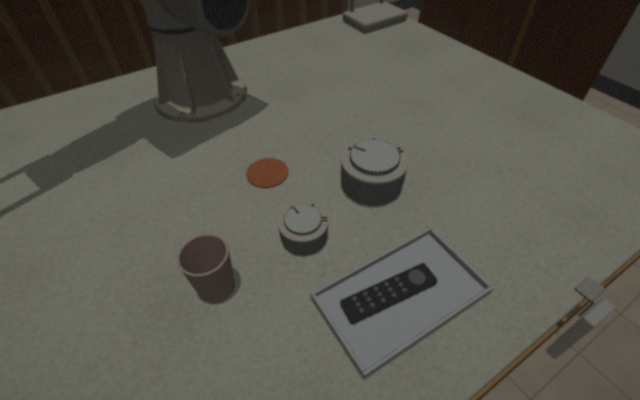

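Top view: the candidates for the speaker are the large one at (212,219) and the small one at (317,198). The large one's top is at 0.087 m, so I choose that. Its pointer is at about (218,240), with the single mark at (191,243) and the double mark at (178,214). Next is a close crop and a fit of the dial.

Run:
```python
from h import *
f=eyes.grab_frame("top")
cv2.imwrite("pics/crop1.png",cv2.resize(f["img"][165:275,150:290],None,fx=5,fy=5,interpolation=cv2.INTER_CUBIC))
m=np.zeros((400,640),bool);m[165:275,150:290]=1
p,u,v=pts(f,m)
for lo,hi in((.082,.095),(.068,.08)):
    k=(p[:,2]>lo)&(p[:,2]<hi);(c,r)=cv2.minEnclosingCircle(p[k][:,:2].astype(np.float32));print(lo,k.sum(),np.round(c,4),r,np.median(p[k],0))
    if lo>.08: C=np.array(c)
g=f["img"][v,u].mean(1);k=(g<70)&(p[:,2]>.068)
d=p[k][:,:2]-C;r=np.hypot(*d.T);a=np.degrees(np.arctan2(d[:,1],d[:,0]))
for n,s in(("ptr",(r>.015)&(r<.046)),("marks",(r>.048)&(r<.066))):
    print(n,sorted(zip(np.round(a[s]).astype(int).tolist(),np.round(r[s],3).tolist())))
```

```text
0.082 2370 [0.5499 0.171 ] 0.05008640140295029 [0.54889735 0.17083897 0.08663478]
0.068 1825 [0.5498 0.171 ] 0.06664814054965973 [0.54725633 0.16122298 0.07523035]
ptr [(-161, 0.027), (-160, 0.024), (-160, 0.026), (-160, 0.031), (-160, 0.035), (-160, 0.041), (-159, 0.03), (-159, 0.034), (-159, 0.039), (-159, 0.045), (-158, 0.043), (-157, 0.028), (-157, 0.032), (-157, 0.034), (-157, 0.036), (-157, 0.038), (-157, 0.042), (-156, 0.026), (-156, 0.03), (-156, 0.04), (-156, 0.046), (-155, 0.025), (-155, 0.029), (-155, 0.038), (-155, 0.042), (-155, 0.044), (-154, 0.033), (-154, 0.037), (-154, 0.041), (-153, 0.027), (-153, 0.031)]
marks [(-163, 0.05), (-160, 0.049), (-160, 0.049), (-160, 0.06), (-159, 0.059), (-158, 0.057), (-157, 0.056), (-157, 0.058), (-157, 0.059), (-156, 0.058), (-156, 0.06), (-152, 0.049), (-152, 0.05), (-144, 0.05), (-135, 0.05), (-135, 0.05), (-133, 0.049), (-126, 0.05), (-124, 0.05), (-124, 0.05), (-123, 0.048), (-121, 0.048), (-117, 0.05), (-117, 0.05), (-115, 0.049), (-115, 0.049), (-111, 0.048), (-108, 0.049), (-106, 0.049), (-102, 0.048), (-102, 0.048), (-100, 0.
[... 196 characters left out ...]
9), (-55, 0.049), (-55, 0.066), (-53, 0.066), (-47, 0.049), (77, 0.053), (77, 0.054), (78, 0.056), (78, 0.059), (78, 0.059), (79, 0.052), (79, 0.053), (79, 0.061), (79, 0.063), (80, 0.056), (80, 0.057), (80, 0.059), (80, 0.06), (87, 0.056), (87, 0.058), (87, 0.06), (87, 0.062), (87, 0.065), (89, 0.049), (89, 0.054), (89, 0.056), (89, 0.058), (89, 0.061), (89, 0.062), (89, 0.063), (91, 0.054), (91, 0.057), (141, 0.056), (141, 0.059), (141, 0.061), (142, 0.054), (142, 0.061), (142, 0.063), (143, 0.053), (143, 0.055), (143, 0.058), (143, 0.062), (143, 0.064), (144, 0.055), (144, 0.056), (144, 0.059), (144, 0.063), (145, 0.058), (145, 0.06), (146, 0.053), (146, 0.055), (146, 0.06), (146, 0.062)]
```

View pics/crop1.png

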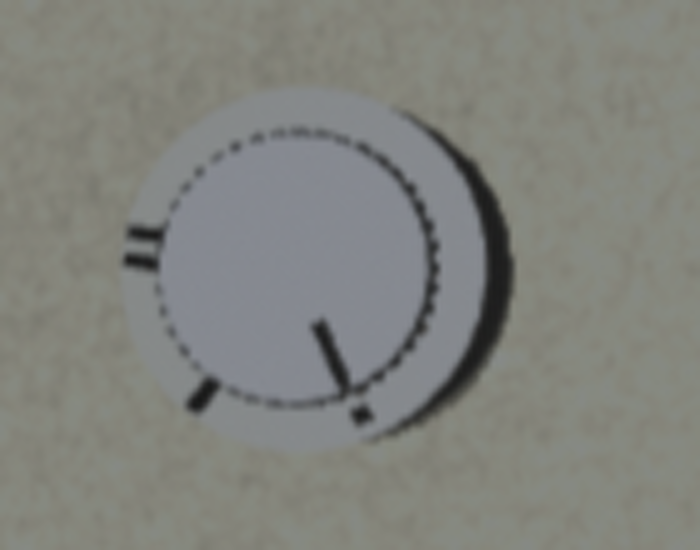

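The chosen speaker is the large one. The crop shows the dial centre at about (300,268), i.e. world (0.550, 0.171, 0.087). The pointer is at -157°, on the dot, and the long mark is at 143°, so the 60° clockwise is consistent. I'll press with shut fingers at r=30 mm on the far side, at +30°, and drag to -30°.

```bash
python3 -m creep '0.175 0.349 0 0 0 0;0.175 0.349 0 0 0 0;0.175 0.349 0 0 0 0;0.175 0.349 0 0 0 0;0.175 0.349 0 0 0 0' 1; python3 -m creep '0.175 0.349 0 0 0 0;0.175 0.349 0 0 0 0;0.175 0.349 0 0 0 0;0.175 0.349 0 0 0 0;0.175 0.349 0 0 0 0'; python3 -m creep '0.175 0.349 0 0 0 0;0.175 0.349 0 0 0 0;0.175 0.349 0 0 0 0;0.175 0.349 0 0 0 0;0 0 0 0 0 0'
```

```text
time_s: 1.27
tool_pos: [0.3147, -0.3344, 0.2485]
eef_rot: [[0.956, 0.292, 0.001], [0.292, -0.956, -0.001], [0.001, 0.001, -1.0]]
contact_force: [0.4, -0.9, -0.2]
grip_width: 0.0
grasp_force: 0.0
time_s: 1.9
tool_pos: [0.446, -0.0724, 0.2487]
eef_rot: [[0.956, 0.293, 0.001], [0.293, -0.956, -0.0], [0.001, 0.001, -1.0]]
contact_force: [0.9, -1.0, -0.0]
grip_width: -0.0001
grasp_force: 0.0
time_s: 2.52
tool_pos: [0.5517, 0.1386, 0.2482]
eef_rot: [[0.955, 0.296, 0.001], [0.296, -0.955, 0.001], [0.001, -0.001, -1.0]]
contact_force: [-0.6, -0.0, 0.3]
grip_width: 0.0002
grasp_force: 0.0
```

```bash
python3 -m creep '0.08 0.158 -0.2 0 0 0;0.08 0.158 -0.3 0 0 0;0 0 -0.25 0 0 0;0 0 -0.12 0 0 0;0 0 0 0 0 0'; python3 -m creep '0 0 -0.02 0 0 0;0 0 -0.02 0 0 0;0 0 0 0 0 0'
```

```text
time_s: 3.15
tool_pos: [0.5736, 0.1818, 0.1171]
eef_rot: [[0.956, 0.292, -0.002], [0.292, -0.956, -0.001], [-0.002, 0.0, -1.0]]
contact_force: [-0.2, 0.7, 0.2]
grip_width: -0.0001
grasp_force: 0.0
time_s: 3.52
tool_pos: [0.5746, 0.1826, 0.1124]
eef_rot: [[0.956, 0.292, 0.001], [0.292, -0.956, 0.0], [0.001, -0.0, -1.0]]
contact_force: [-0.7, 0.6, -0.2]
grip_width: -0.0001
grasp_force: 0.0
```

```bash
python3 -m creep '0.01 0.02 -0.02 0 0 0;0 0 -0.02 0 0 0;0 0 0 0 0 0'; python3 -m creep '0 0 -0.01 0 0 0;0 0 0 0 0 0';python3 -m creep '0 0 -0.006 0 0 0;0 0 0 0 0 0'
```

```text
time_s: 3.9
tool_pos: [0.5755, 0.1856, 0.1054]
eef_rot: [[0.956, 0.293, -0.001], [0.293, -0.956, -0.0], [-0.001, 0.0, -1.0]]
contact_force: [-0.2, -0.0, -0.0]
grip_width: -0.0001
grasp_force: 0.0
time_s: 4.15
tool_pos: [0.5757, 0.1856, 0.1042]
eef_rot: [[0.956, 0.293, -0.0], [0.293, -0.956, -0.0], [-0.0, 0.0, -1.0]]
contact_force: [-0.6, 0.6, -0.3]
grip_width: 0.0001
grasp_force: 0.0
time_s: 4.4
tool_pos: [0.5759, 0.1856, 0.104]
eef_rot: [[0.956, 0.292, 0.0], [0.292, -0.956, 0.0], [0.0, 0.0, -1.0]]
contact_force: [-2.2, -1.0, 6.5]
grip_width: 0.0001
grasp_force: 3.3
```

```bash
python3 -m creep '0 0 -0.004 0 0 0;0 0 0 0 0 0';python3 -m creep '0.01 -0.024 0 0 0 0;0.01 -0.024 0 0 0 0;0.004 -0.026 0 0 0 0;0 0 0 0 0 0'
python3 - <<'E'
from h import *
f=eyes.grab_frame("top");cv2.imwrite("pics/crop2.png",cv2.resize(f["img"][165:275,150:290],None,fx=5,fy=5,interpolation=cv2.INTER_CUBIC))
E
```

```text
time_s: 4.65
tool_pos: [0.5759, 0.1856, 0.1039]
eef_rot: [[0.956, 0.292, 0.0], [0.292, -0.956, 0.0], [0.0, 0.0, -1.0]]
contact_force: [-4.8, -1.3, 11.5]
grip_width: -0.0003
grasp_force: 5.9
time_s: 5.15
tool_pos: [0.5803, 0.1751, 0.104]
eef_rot: [[0.956, 0.292, 0.002], [0.292, -0.956, 0.001], [0.002, -0.001, -1.0]]
contact_force: [-1.3, 1.8, 8.9]
grip_width: -0.0
grasp_force: 4.2
```

View pics/crop2.png

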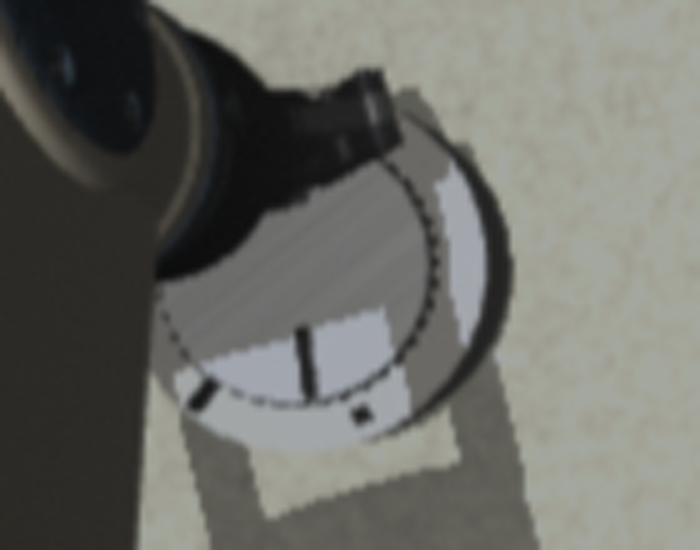

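The pointer has moved about 20° clockwise, to (307,365), and follows the finger. I'll continue the arc.

```bash
python3 -m creep '0.003 -0.026 0 0 0 0;-0.002 -0.026 0 0 0 0;-0.006 -0.026 0 0 0 0;-0.009 -0.024 0 0 0 0;0 0 0 0 0 0'
python3 - <<'E'
from h import *
f=eyes.grab_frame("top");cv2.imwrite("pics/crop3.png",cv2.resize(f["img"][165:275,150:290],None,fx=5,fy=5,interpolation=cv2.INTER_CUBIC))
E
```

```text
time_s: 5.82
tool_pos: [0.5784, 0.1592, 0.104]
eef_rot: [[0.956, 0.292, 0.002], [0.292, -0.956, 0.0], [0.003, 0.0, -1.0]]
contact_force: [0.1, -2.4, 7.3]
grip_width: 0.0002
grasp_force: 4.1
```

View pics/crop3.png

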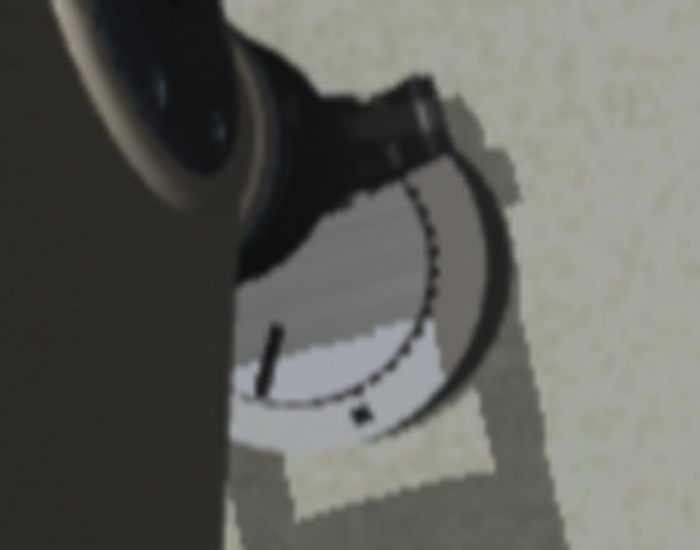

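The pointer is about 38° round, at (270,360), past half-way. I'll drag roughly 12° more and then lift.

```bash
python3 -m creep '-0.012 -0.018 0 0 0 0;-0.014 -0.018 0 0 0 0;0 0 0 0 0 0'; python3 -m creep '0 0 0.02 0 0 0;0 0 0.1 0 0 0;0 0 0.3 0 0 0;0 0 0.3 0 0 0;0 0 0.2 0 0 0'; python3 -m creep '-0.15 -0.35 0 0 0 0;-0.15 -0.35 0 0 0 0;-0.15 -0.35 0 0 0 0;-0.15 -0.35 0 0 0 0;0 0 0 0 0 0'
python3 - <<'E'
from h import *
f=eyes.grab_frame("top");cv2.imwrite("pics/crop4.png",cv2.resize(f["img"][165:275,150:290],None,fx=5,fy=5,interpolation=cv2.INTER_CUBIC))
m=np.zeros((400,640),bool);m[165:275,150:290]=1
p,u,v=pts(f,m);k=(p[:,2]>.082)&(p[:,2]<.095);c,r=cv2.minEnclosingCircle(p[k][:,:2].astype(np.float32));print(c,r)
d=p[:,:2]-c;r=np.hypot(*d.T);s=(f["img"][v,u].mean(1)<70)&k&(r>.02)&(r<.044);print(s.sum(),np.median(np.degrees(np.arctan2(d[s,1],d[s,0]))))
E
```

```text
time_s: 6.25
tool_pos: [0.5745, 0.1537, 0.104]
eef_rot: [[0.956, 0.292, 0.002], [0.292, -0.956, 0.0], [0.002, 0.001, -1.0]]
contact_force: [0.6, -2.3, 8.6]
grip_width: -0.0002
grasp_force: 4.3
time_s: 6.88
tool_pos: [0.5739, 0.1541, 0.2439]
eef_rot: [[0.956, 0.293, 0.002], [0.293, -0.956, 0.001], [0.003, 0.0, -1.0]]
contact_force: [-0.7, 0.4, 0.1]
grip_width: -0.0
grasp_force: 0.0
time_s: 7.5
tool_pos: [0.4818, -0.0589, 0.2416]
eef_rot: [[0.957, 0.289, 0.0], [0.289, -0.957, -0.001], [-0.0, 0.001, -1.0]]
contact_force: [0.3, 0.6, 0.7]
grip_width: 0.0003
grasp_force: 0.0
(0.5496305823326111, 0.17119163274765015) 0.05012577772140503
28 144.77311283234513
```

View pics/crop4.png

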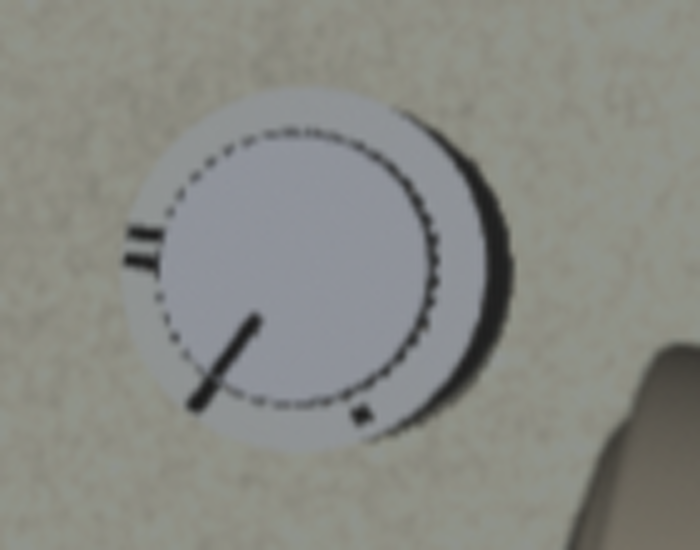

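The pointer now lines up with the single long mark at (200,400). The speaker has not moved and the hand is clear, so I'll hand in.

```bash
python3 -m creep '0 0 0 0 0 0;0 0 0 0 0 0'|head -1; python3 -c "
from cell import close_job
print(close_job())"
```

```text
time_s: 7.8
the job is handed in; nothing more can be done
None
```

The dial rests in the TV notch, with its pointer on the single long mark (within about 2°) in the last picture; the speaker stayed put, the hand is clear, and the job was handed in at about 7.8 s, with no verdict shown.

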